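Load the tall label roll onto the unwinder's empty spindle

TASK

Mount the tall label roll, which stands loose on the desk, onto the empty upright spindle of the two-spindle label unwinder: lower it over the spindle until it rests flat on the round support disc, and only then let go. Leave the short loose roll and the pale grey screw can where they stand.

Things in the scene. Friction and masses are not known exactly. Their poses are not given: they have to be found in the camera images.
- tall_roll_mid (a point): Centre of the tall label roll, half-way up on its axis. White paper roll on a brown cardboard core, standing on end on the desk: outside diameter 52 mm, height 50 mm (its underside is 25 mm below this point), with a round bore 30 mm across right through it. About 80 g. z is its axis and points up; its yaw means nothing.
- spindle_seat (a point): Seat of the EMPTY spindle: on its axis, at the top of its grey support disc (46 mm across), 16 mm above the desk. The steel spindle, 16 mm thick, rises 58 mm from here, the last 14 mm tapering to 6 mm; z is up. It stands on the unwinder, a fixed aluminium plate 76 x 180 mm, 10 mm high; its other spindle, 104 mm along this frame's -y, already carries a fixed short roll (52 mm across, 25 mm high).
- short_roll_mid (a point): Centre of the short loose label roll, half-way up on its axis: same paper, core, 52 mm diameter and 30 mm bore as the tall roll but only 25 mm high, standing on the desk. Not to be used.
- can_mid (a point): Centre of the closed pale grey screw can, half-way up: a plain cylinder with a ribbed lid, 47 mm in diameter and 52 mm high, solid on top, standing on the desk. Not to be used.
Mind the look-alikes: they are no part of the job. Leave any black or blue look-alike of the part that bears tall_roll_mid alone.

How it is judged:
On the way:
1. the tall roll, still held, has been lowered over the empty spindle to within 15 mm of resting on its support disc (horizontal distance between tall_roll_mid and spindle_seat below 0.012 m and z of tall_roll_mid in the frame of spindle_seat below 0.04 m and angle between tall_roll_mid's own z axis and vertical below 0.26 rad and contact force between the fingers and tall_roll above 0.3 N), for 0.05 s.
At the end, for the whole second after the job is handed in: The tall roll sits on the empty spindle, the spindle through its bore (centres within 12 mm), its underside within 5 mm of the support disc, upright within 10 degrees, at rest and released; the short loose roll and the can are within 30 mm of where they started (horizontal distance between tall_roll_mid and spindle_seat below 0.012 m and z of tall_roll_mid in the frame of spindle_seat between 0.02 and 0.03 m and angle between tall_roll_mid's own z axis and vertical below 0.175 rad and linear speed of tall_roll below 0.02 m/s and distance of each of short_roll_mid, can_mid from where it was at the start of the episode below 0.03 m); the robot touches nothing.
It fails at once if the short loose roll is moved more than 30 mm (distance of short_roll_mid from where it was at the start of the episode above 0.03 m).
It fails at once if the can is moved more than 30 mm (distance of can_mid from where it was at the start of the episode above 0.03 m).
It also fails if it takes over 35 s, if anything falls off the work surface, if the arm or the gripper's body presses on something with over 40 N, if the wrist force passes 120 N, or if a joint passes its speed limit or range.

ROBOT

A 6-joint arm with a two-finger parallel gripper is mounted at the origin on a cart in front of the work surface, level with it; the furniture and walls round the work are solid. World frame = base frame: x ahead of the robot, y to its left, z up, the work surface at z = 0. Lengths are in m, angles in rad, forces in N, time in s.
With the tool pointing down it reaches from about 0.35 to 0.775 m from the base axis. Payload 7.3 kg.
Tool frame: the origin (TCP) lies where the fingers leave the gripper's body, on its centre line; the fingertips stand 66 mm ahead of it and the grasp point (between the pads) lies 47 mm ahead of it (robot.tips_ahead is the distance from the TCP to the fingertips, in m); z points along the fingers, y is the line along which they close (so a half turn about z gives the same grasp; the last joint's range is limited). The gripper opens to 92 mm and grips with 3 to 60 N. Pads are 19 mm wide; open, the fingers measure 130 mm over their backs; the gripper's body (75 mm by 190 mm) begins 47 mm behind the grasp point.
Start: joints at [-1.296, 0.342, 1.524, -0, 1.275, -0.146], TCP at [0.214, -0.479, 0.292] pointing down, gripper open.
Joint ranges: [-2.53, 2.53], [-0.77, 2.02], [0.04, 2.7], [-1, 4.14], [0.28, 2.66], [-3.11, 3.11]. Speed limits (rad/s): [2.57, 2.57, 3.14, 3.14, 3.14, 3.14].

INTERFACE

Orientations are given as [roll, pitch, yaw] about the fixed x, y, z axes, in that order (R = Rz(yaw) Ry(pitch) Rx(roll)).
In Python, from cell import robot gives the robot as it stands.
- The arm moves only by the shell command python3 -m inch 'ROWS' [FORCE]. ROWS is a JSON object of lists of equal length, an entry for each row: "travel": the shift along the tool's x, y, z in mm, a list of three; "turn": the turn about the tool's z in units of 5 degrees (1.0 is 5 degrees); "claw": the closure, from -1 (fully open) to 1 (shut). A call has 1 to 12 rows; each row is the pose to reach, as a shift and turn from the pose commanded when the call began, along the tool's axes at that moment; what a row does not reach only later rows make up. A row lasts 1/10 s, in which the tool goes at most 50 mm and 8.59 degrees, less where a joint would pass 70% of its speed; a pose out of reach is approached as far as the arm can. A call with a gripper value outside its range is refused whole. The fingers move at their own pace and stop on an object; FORCE is the grip in N (left out, the last holds). Time passes only in rows, so rows that repeat a pose let the fingers close. It gives the time, the measured TCP pose, the force, the opening and the grip force at its end, in the units of the state.
- robot.observe(): the state, without advancing time (a new reading comes with each control period).
- robot.read_camera(name): name is "side" or "top" or "wrist"; returns a dict with "pixels" (480x640x3 uint8, red, green, blue), "fx", "fy", "cx", "cy" (pixels), "cam_to_world" (4x4, takes a point from camera to world coordinates). Camera axes: x right, y down, z forward; pixel columns grow to the right and rows downward; lengths in m; the calibration is good to about 2 mm. A picture is of the moment at which its call begins. There is no depth.
- robot.hand_in(): hands the job in; it is judged then, once.
The state is a dict: "time": time; "qpos": joint angles; "qvel": joint speeds; "joint_efforts": joint torques, N m; "tool_pos": TCP position; "tool_rot": TCP orientation; "contact_force": force on the tool from outside, world axes, zero at the start; "torque": the same for the moment, N m; "opening": finger opening in m; "grip_force": force on a finger pad.
Only numpy, scipy, OpenCV 4.12 (cv2) and the standard library are available. Lean on these libraries where they do the work, as an engineer would, in place of code of your own. Each camera call takes 0.05 s, during which the arm holds its last target. There are 200 camera calls.

## Working session

There is one attempt and no reset: what is moved stays moved. The work goes in short steps, Python scripts to look and compute and a shell command to move; the robot and the scene stay as the last step left them, time stands still between calls to the robot, and variables do not carry over. Pictures are saved under pics/ and viewed, at most 10 in all, crops included, and the job is handed in when it is done.

```bash
mkdir -p pics
python3 - <<'E'
from cell import robot
import cv2,numpy as np
for n in("top","side"):
    c=robot.read_camera(n); cv2.imwrite(f"pics/{n}0.png",c["pixels"][:,:,::-1])
    print(n,c["fx"],c["cx"],c["cy"],np.round(c["cam_to_world"],3).tolist())
s=robot.observe();print({k:np.round(v,3).tolist() for k,v in s.items()})
E
```

```text
top 490.4514507689936 318.5022259519934 241.31365383636492 [[-0.026, -0.983, 0.182, 0.351], [-0.999, 0.03, 0.016, -0.103], [-0.021, -0.181, -0.983, 0.901], [0.0, 0.0, 0.0, 1.0]]
side 526.250385321583 323.21784188720574 235.3856544044892 [[-0.983, -0.068, 0.173, 0.358], [-0.186, 0.393, -0.9, 0.779], [-0.007, -0.917, -0.399, 0.419], [0.0, 0.0, 0.0, 1.0]]
{'time': 0.1, 'qpos': [-1.296, 0.343, 1.525, -0.0, 1.275, -0.146], 'qvel': [0.002, -0.002, -0.004, 0.001, 0.0, 0.001], 'joint_efforts': [0.002, -43.2, -24.47, 0.072, 0.053, -0.0], 'tool_pos': [0.214, -0.479, 0.292], 'tool_rot': [-3.14, -0.0, 0.421], 'contact_force': [0.492, -0.452, 0.548], 'torque': [0.01, -0.045, 0.014], 'grip_force': 0.0, 'opening': 0.092}
```

View pics/top0.png

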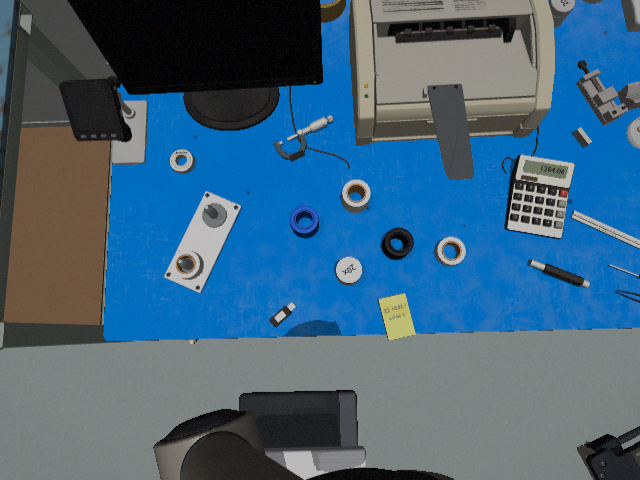

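View pics/side0.png

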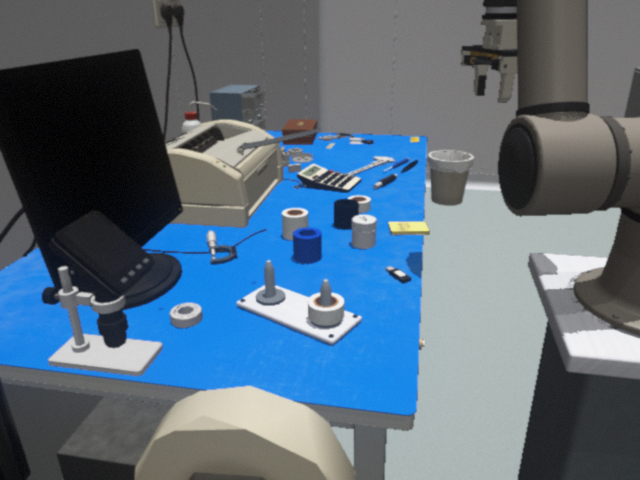

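The top view shows white rolls at (356,194) and (451,250), blue at (305,221), black at (398,242), the can at (348,270), the unwinder with the empty spindle at about (213,213), and a small tape at (181,160). In the side view the roll at (294,222) looks tall, and the empty spindle stands at (268,282).

```bash
cat > h.py <<'E'
import numpy as np
def ray(c,u,v):
    M=np.array(c["cam_to_world"]);d=M[:3,:3]@[(u-c["cx"])/c["fx"],(v-c["cy"])/c["fy"],1];return M[:3,3],d
def onz(c,u,v,z):
    o,d=ray(c,u,v);return o+d*(z-o[2])/d[2]
def proj(c,p):
    M=np.array(c["cam_to_world"]);q=M[:3,:3].T@(np.array(p)-M[:3,3]);return c["fx"]*q[0]/q[2]+c["cx"],c["fy"]*q[1]/q[2]+c["cy"]
E
python3 - <<'E'
from cell import robot
import cv2,numpy as np
from h import *
t=robot.read_camera("top");s=robot.read_camera("side")
def blob(c,u,v,name):
    p=c["pixels"].astype(int);m=((p[:,:,2]-p[:,:,0])<60).astype(np.uint8)
    n,l,st,ce=cv2.connectedComponentsWithStats(m);k=l[int(v),int(u)]
    print(name,st[k],ce[k].round(1));return ce[k]
for n,(u,v) in dict(A=(345,194),B=(451,239),can=(348,270)).items():
    b=blob(t,u,v,n)
    for z in(.0125,.025,.05): print(z,onz(t,*b,z).round(4),"side px",np.round(proj(s,onz(t,*b,z)),0))
print("plate/spindle disc",onz(t,214,214,.016).round(4), "tip", onz(t,213,212,.074).round(4),proj(s,onz(t,214,214,.016)))
cr=lambda c,u,v:cv2.resize(c["pixels"][v-32:v+33,u-32:u+33,::-1],(390,290) if 0 else (290,290),interpolation=cv2.INTER_CUBIC)
cv2.imwrite("pics/m.png",np.vstack([np.hstack([cr(t,356,194),cr(t,213,213)]),np.hstack([cr(s,294,222),cr(s,268,282)])]))
E
```

```text
A [341 180  30  33 693] [355.4 195.7]
0.0125 [ 0.5999 -0.1604  0.0125] side px [293. 229.]
0.025 [ 0.5964 -0.1596  0.025 ] side px [294. 223.]
0.05 [ 0.5894 -0.158   0.05  ] side px [297. 212.]
B [434 237  32  29 565] [449.7 251. ]
0.0125 [ 0.4901 -0.3281  0.0125] side px [358. 203.]
0.025 [ 0.4881 -0.325   0.025 ] side px [359. 199.]
0.05 [ 0.4842 -0.3186  0.05  ] side px [360. 189.]
can [335 257  28  28 606] [348.3 270.4]
0.0125 [ 0.46   -0.1418  0.0125] side px [361. 237.]
0.025 [ 0.4584 -0.1412  0.025 ] side px [362. 231.]
0.05 [ 0.4553 -0.1402  0.05  ] side px [364. 219.]
plate/spindle disc [0.5723 0.1042 0.016 ] tip [0.5614 0.0924 0.074 ] (np.float64(268.98891469415224), np.float64(293.7749191053239))
```

View pics/m.png

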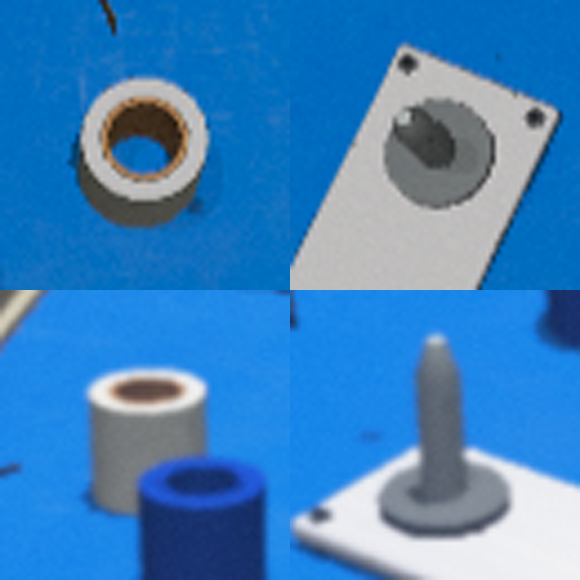

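The crops confirm that roll A is the tall one. Its top ring centre is at top (355.9,192.8) and side (294.6,212). The disc centre is at top (214,214.7) and side (270.4,296), and the spindle tip at top (205.9,206.2) and side (268.1,260.4).

Run:
```python
from cell import robot
from h import *
t=robot.read_camera("top");s=robot.read_camera("side")
print("roll",onz(t,355.9,192.8,.05).round(4),onz(s,294.6,212,.05).round(4))
print("disc",onz(t,214,214.7,.016).round(4),onz(s,270.4,296,.016).round(4))
print("tip",onz(t,205.9,206.2,.074).round(4),onz(s,268.1,260.4,.073).round(4))
y=.421;R=np.array([[np.cos(y),np.sin(y)],[np.sin(y),-np.cos(y)]])
print("delta tool xy mm",R.T@(np.array([.595,-.159])-[.214,-.479])*1000)
```

```text
roll [ 0.5949 -0.1591  0.05  ] [ 0.5938 -0.1564  0.05  ]
disc [0.571  0.1042 0.016 ] [0.5683 0.1103 0.016 ]
tip [0.5723 0.105  0.074 ] [0.5708 0.1042 0.073 ]
delta tool xy mm [ 478.50682376 -136.35328972]
```

```bash
python3 -m inch '{"travel":[[478,-137,80],[478,-137,80],[478,-137,80],[478,-137,80],[478,-137,80],[478,-137,80],[478,-137,80],[478,-137,80],[478,-137,80],[478,-137,80],[478,-137,80],[478,-137,80]],"turn":[4.8,4.8,4.8,4.8,4.8,4.8,4.8,4.8,4.8,4.8,4.8,4.8],"claw":[-1,-1,-1,-1,-1,-1,-1,-1,-1,-1,-1,-1]}' 15
python3 - <<'E'
from cell import robot
import cv2
from h import *
c=robot.read_camera("wrist");cv2.imwrite("pics/w1.png",c["pixels"][:,:,::-1])
print(proj(c,[.594,-.158,.05]),np.round(c["cam_to_world"],3).tolist(),c["fx"]); s=robot.observe();print(s["tool_pos"],s["tool_rot"],s["qpos"])
E
```

```text
time: 1.5
tool_pos: [0.5959, -0.1569, 0.2111]
tool_rot: [-3.141, 0.001, 0.005]
contact_force: [-0.8, -0.5, -0.3]
opening: 0.0918
grip_force: 0.0
(np.float64(324.3946779482588), np.float64(243.5702949505224)) [[0.006, -0.956, -0.293, 0.674], [-1.0, -0.006, -0.001, -0.156], [-0.001, 0.293, -0.956, 0.303], [0.0, 0.0, 0.0, 1.0]] 368.0119379829427
[ 0.59483862 -0.15833874  0.21159045] [3.14153034e+00 1.32473513e-03 3.92979859e-03] [-3.84361100e-01  5.75523429e-01  1.37348255e+00 -6.01468163e-04
  1.19378927e+00  1.18272715e+00]
```

View pics/w1.png

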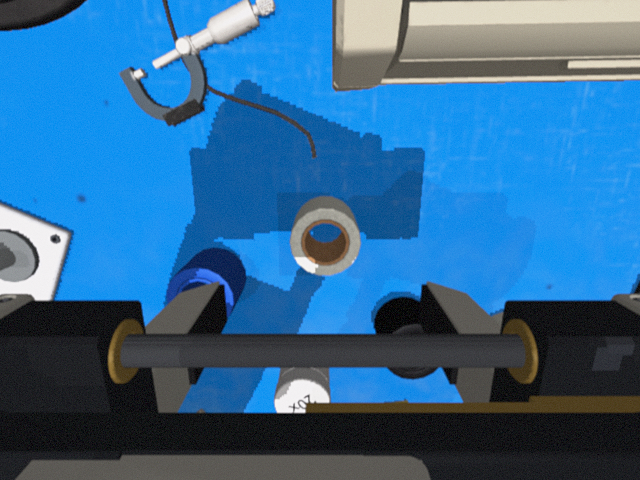

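The wrist view shows the roll's top ring at (325,242), against a predicted (324,244), so the gripper is centred. I'll descend and grip.

```bash
python3 -m inch '{"travel":[[0,0,40],[0,0,80],[0,0,110],[0,0,125],[0,0,134],[0,0,134],[0,0,134],[0,0,134],[0,0,134],[0,0,134],[0,0,134],[0,0,134]],"turn":[0,0,0,0,0,0,0,0,0,0,0,0],"claw":[-1,-1,-1,-1,-1,-1,1,1,1,1,1,1]}' 20
```

```text
time: 2.75
tool_pos: [0.5949, -0.1589, 0.0785]
tool_rot: [3.141, -0.0, 0.002]
contact_force: [0.3, 0.2, 1.6]
opening: 0.0524
grip_force: 20.0
```

```bash
python3 -m inch '{"travel":[[0,0,-30],[0,0,-70],[0,0,-110],[0,0,-125],[0,0,-125],[0,0,-125]],"turn":[0,0,0,0,0,0],"claw":[1,1,1,1,1,1]}'
python3 - <<'E'
from cell import robot
s=robot.observe();print(s["tool_pos"],s["tool_rot"]);p=s["tool_pos"]
import numpy as np;print("to spindle, tool axes mm",1000*(.571-p[0]),-1000*(.1048-p[1]))
E
```

```text
time: 3.35
tool_pos: [0.5944, -0.1587, 0.2023]
tool_rot: [-3.141, 0.001, 0.002]
contact_force: [-0.3, -0.3, -0.8]
opening: 0.0525
grip_force: 20.0
[ 0.59435086 -0.15869249  0.20231219] [-3.14122182e+00  1.22031999e-03  1.98253299e-03]
to spindle, tool axes mm -23.350857266129843 -263.4924904030019
```

```bash
python3 -m inch '{"travel":[[-3,-30,0],[-7,-80,0],[-11,-130,0],[-16,-180,0],[-20,-225,0],[-23,-255,0],[-23,-263,0],[-23,-263,0],[-23,-263,0],[-23,-263,0]],"turn":[0,0,0,0,0,0,0,0,0,0],"claw":[1,1,1,1,1,1,1,1,1,1]}'
python3 - <<'E'
from cell import robot
import cv2
from h import *
w,t,s=[robot.read_camera(n) for n in("wrist","top","side")]
p=robot.observe()["tool_pos"];print(p)
bot=[p[0],p[1],p[2]-.077]
u,v=map(int,proj(s,bot));print(u,v)
a=cv2.resize(s["pixels"][v-40:v+80,u-60:u+60,::-1],(400,400),interpolation=cv2.INTER_CUBIC)
b=cv2.resize(w["pixels"][:,:,::-1],(400,300));b=np.vstack([b,np.zeros((100,400,3),np.uint8)])
cv2.imwrite("pics/s2.png",np.hstack([a,b]));cv2.imwrite("pics/side2.png",s["pixels"][:,:,::-1]);cv2.imwrite("pics/w2.png",w["pixels"][:,:,::-1])
for z in(.016,.074):print(z,proj(w,[.571,.1048,z]),proj(s,[.571,.1048,z]))
for n,c in(("w",w),("s",s)):print(n,[np.round(proj(c,[p[0],p[1],p[2]-.077+h])) for h in(0,.05)])
E
```

```text
time: 4.35
tool_pos: [0.5714, 0.1026, 0.2026]
tool_rot: [3.141, 0.001, 0.0]
contact_force: [0.3, 0.3, -1.3]
opening: 0.052
grip_force: 20.0
[0.57146624 0.10289108 0.20306659]
266 227
0.016 (np.float64(319.74048818853794), np.float64(232.04315883876995)) (np.float64(269.7019774143477), np.float64(294.0438828543385))
0.074 (np.float64(319.10350366397176), np.float64(256.8958709232565)) (np.float64(267.84594344428683), np.float64(259.9754145531562))
w [array([322., 291.]), array([322., 349.])]
s [array([266., 227.]), array([264., 194.])]
```

View pics/s2.png

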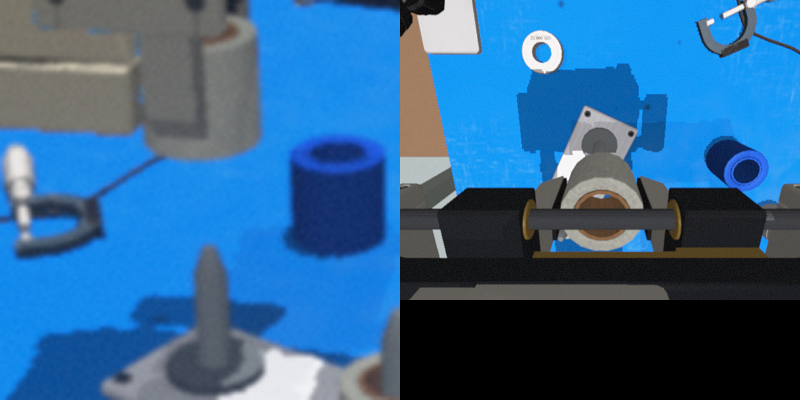

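The side crop shows the roll hanging almost directly above the spindle: roll centre about 266, tip about 268. In the wrist view the disc is about 3 mm to +y of the tool. I'll correct by a few mm and lower it onto the tip.

```bash
python3 -m inch '{"travel":[[-1,-2.5,15],[-1,-2.5,35],[-1,-2.5,50],[-1,-2.5,60],[-1,-2.5,70],[-1,-2.5,80],[-1,-2.5,80],[-1,-2.5,80]],"turn":[0,0,0,0,0,0,0,0],"claw":[1,1,1,1,1,1,1,1]}'
python3 - <<'E'
from cell import robot
import cv2
from h import *
w=robot.read_camera("wrist");s=robot.read_camera("side");o=robot.observe();p=o["tool_pos"];print(p,o["contact_force"])
a=cv2.resize(s["pixels"][210:330,206:326,::-1],(400,400),interpolation=cv2.INTER_CUBIC)
u,v=map(int,proj(w,[p[0],p[1],p[2]-.027]));print(u,v);v=min(v,390)
b=cv2.resize(w["pixels"][v-90:v+90,u-90:u+90,::-1],(400,400),interpolation=cv2.INTER_CUBIC)
cv2.imwrite("pics/s3.png",np.hstack([a,b]))
E
```

```text
time: 5.3
tool_pos: [0.5705, 0.1065, 0.1233]
tool_rot: [3.142, -0.0, 0.002]
contact_force: [0.0, -0.6, -1.9]
opening: 0.0518
grip_force: 20.0
[0.57070369 0.10656734 0.12380271] [ 0.20806275 -0.07618633 -1.25280272]
322 348
```

View pics/s3.png

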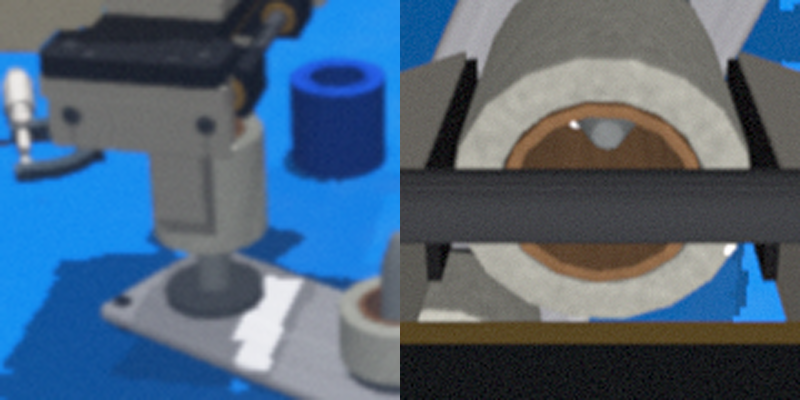

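The tip is inside the bore, at (607,133) in the wrist crop, and centred sideways. I'll lower to the disc.

```bash
python3 -m inch '{"travel":[[0,0,8],[0,0,16],[0,0,22],[0,0,26],[0,0,28],[0,0,29],[0,0,29],[0,0,29]],"turn":[0,0,0,0,0,0,0,0],"claw":[1,1,1,1,1,1,1,1]}'
```

```text
time: 6.2
tool_pos: [0.5704, 0.1065, 0.0945]
tool_rot: [3.142, -0.001, 0.002]
contact_force: [-1.7, -0.6, 2.0]
opening: 0.0524
grip_force: 20.0
```

```bash
python3 -m inch '{"travel":[[0,0,1],[0,0,1.5],[0,0,1.5]],"turn":[0,0,0],"claw":[1,1,1]}'
python3 - <<'E'
from cell import robot
import cv2
s=robot.read_camera("side");cv2.imwrite("pics/s4.png",cv2.resize(s["pixels"][220:320,216:316,::-1],(500,500),interpolation=cv2.INTER_CUBIC))
o=robot.observe();print(o["contact_force"],o["tool_pos"])
E
```

```text
time: 6.5
tool_pos: [0.5705, 0.1066, 0.0944]
tool_rot: [3.141, -0.001, 0.002]
contact_force: [-5.0, -1.0, 13.2]
opening: 0.0523
grip_force: 20.0
[-5.90872870e+00  6.80376639e-03  1.23978786e+01] [0.57046422 0.10655959 0.09437164]
```

View pics/s4.png

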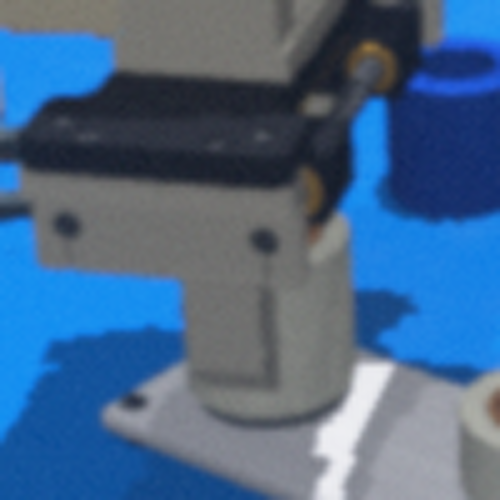

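The roll sits on the disc (bottom edge around (270,415)) and contact force is about 12 N. I'll release, then rise straight up.

```bash
python3 -m inch '{"travel":[[0,0,0],[0,0,-1],[0,0,-1],[0,0,-1],[0,0,-1],[0,0,-10],[0,0,-30],[0,0,-60],[0,0,-100],[0,0,-130],[0,0,-130],[0,0,-130]],"turn":[0,0,0,0,0,0,0,0,0,0,0,0],"claw":[-1,-1,-1,-1,-1,-1,-1,-1,-1,-1,-1,-1]}'
python3 - <<'E'
from cell import robot
import cv2
from h import *
s=robot.read_camera("side");w=robot.read_camera("wrist")
a=cv2.resize(s["pixels"][210:330,206:326,::-1],(400,400),interpolation=cv2.INTER_CUBIC)
b=cv2.resize(w["pixels"][120:360,200:440,::-1],(400,400))
cv2.imwrite("pics/s5.png",np.hstack([a,b]));o=robot.observe();print(o["contact_force"],o["tool_pos"],o["opening"])
E
```

```text
time: 7.75
tool_pos: [0.5704, 0.1066, 0.2236]
tool_rot: [3.142, -0.002, 0.002]
contact_force: [-1.3, -0.6, -0.3]
opening: 0.0919
grip_force: 0.0
[ 0.52927843  0.25697122 -0.50826695] [0.5696469  0.10650433 0.22169442] 0.09152850912438255
```

View pics/s5.png

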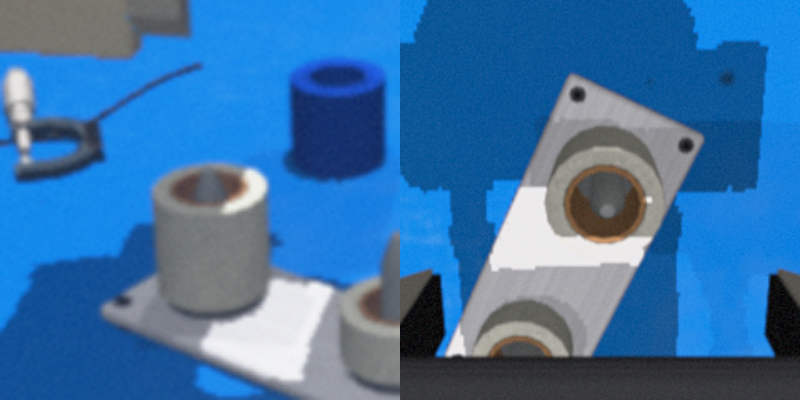

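The roll is seated upright and flat on the disc, with the spindle tip centred in the bore at (607,210), and the gripper is clear.

```bash
python3 -c "
from cell import robot
print(robot.hand_in())"
```

```text
the job is handed in; nothing more can be done
None
```

The tall roll is on the empty spindle, flat on its support disc and released, the short roll and the can were never approached, and the job was handed in at about 8 s on the robot clock; no verdict came back.

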